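Make up the outing kit and the overnight kit on the nightstand

ROBOT

A 7-joint arm with a two-finger parallel gripper is mounted at the origin on the work surface. World frame = base frame: x ahead of the robot, y to its left, z up, the work surface at z = 0. Lengths are in m, angles in rad, forces in N, time in s.
With the tool pointing down it reaches from about 0.425 to 0.925 m from the base axis. Payload 6.8 kg.
Tool frame: the origin (TCP) lies midway between the tips of the shut fingers; the grasp point (between the pads) lies 19 mm behind it; z points along the fingers, x is the direction in which the jaws open and shut, and the axes are right-handed (so a half turn about z gives the same grasp; the last joint's range is limited). The gripper opens to 85 mm and grips with 20 to 120 N. Pads are 22 mm wide; open, the fingers measure 114 mm over their backs; the gripper's body (76 mm by 85 mm) begins 54 mm behind the grasp point. The pads swing forward as they close: fully open they stand 13 mm farther back than shut.
Start: joints at [1.239, 0.477, 0.022, 1.555, -0.011, 1.109, -0.083], TCP at [0.15, -0.658, 0.231] pointing down, gripper open.
Joint ranges: [-2.96, 2.96], [-0.34, 2.1], [-1.41, 1.46], [0.24, 2.44], [-1.37, 4.51], [0.17, 1.92], [-2.96, 2.96]. Speed limits (rad/s): [2.39, 2.39, 3.14, 3.14, 3.14, 3.14, 3.14].

INTERFACE

Orientations are given as a unit quaternion [w, x, y, z].
In Python, from station import bot, imaging, nets gives the robot as it stands. The module is installed in compiled form; this text tells all that it offers.
- The arm moves only by the tool apply_moves, never from a script. Its argument "moves" is text: rows parted by semicolons, each of 7 numbers parted by spaces: the gripper command: -1 is fully open, 1 is shut, values between are in proportion, then the shift along the tool's x, y, z normalised to -1 to 1, where 1 is 120 mm, then the turn, a rotation vector about the tool's x, y, z normalised to -1 to 1, where 1 is 4 degrees. In form: hand dx dy dz rx ry rz; .... A call has 1 to 12 rows; each row shifts and turns the commanded pose from where the row before left it, along the tool's axes as they then stand; what a row does not reach is not made up. A row lasts 1/12 s, in which the tool goes at most 41.7 mm and 7.16 degrees, less where a joint would pass 70% of its speed; a pose out of reach is approached as far as the arm can. A call with a number of a shift or a turn outside -1 to 1 is refused whole. A call with a gripper value outside its range is refused whole. The fingers move at their own pace and stop on an object; "force" is the grip in N (left out, the last holds). Time passes only in rows, so rows that do not move let the fingers close. It gives the time, the measured TCP pose, the force and the opening at its end, in the units of the state.
- bot.get_obs(): the state, without advancing time (a new reading comes with each control period).
- imaging.read_camera(name): name is "scene" or "top" or "wrist"; returns a dict with "image" (384x512x3 uint8, red, green, blue), "fx", "fy", "cx", "cy" (pixels), "dist_coeffs" ([k1, k2, p1, p2, k3] as OpenCV has them; the pictures are not rectified), "view" (4x4, takes a point from world to camera coordinates); the wrist camera has in their place "mount" (4x4, takes a point from camera to tool coordinates, whose origin is the TCP and whose axes are the tool frame's). Camera axes: x right, y down, z forward; pixel columns grow to the right and rows downward; lengths in m; the calibration is good to about 2 mm. A picture is of the moment at which its call begins: read the wrist's pose just before it. There is no depth.
- bot.hand_in(): hands the job in, once; it reports no verdict.
Trained networks look in a picture, given as the dict that the camera call returned (one of the last four; its "shot" number tells which), for a name from the list of things; names that differ only in an ending like _2 or _b are one class to them, and where a whole thing is asked for, a point or a joint stands for the part that bears it (a point fixed in the world has none). Each returns a list of dicts, best first, with "score" (0 to 1); they miss things now and then, are a little off and sometimes report something else, mostly with a low value. They report only what shows in the picture. A call takes as long as a camera call.
- nets.spot_in(picture, name): "rect" ([left, top, right, bottom] in pixels, round what is visible of it).
- nets.outline_of(picture, name): "region" (384x512 bool, what is visible of it) and "rect" ([left, top, right, bottom] in pixels, round what is visible of it).
- nets.spot_point(picture, name): "location" ([column, row] in pixels: a listed point, or the origin of a listed thing).
The state is a dict: "t": time; "q": joint angles; "joint_vel": joint speeds; "joint_torque": joint torques, N m; "eef_pos": TCP position; "tool_rot": TCP orientation; "contact_force": force on the tool from outside, world axes, zero at the start; "torque": the same for the moment, N m; "gripper_width": opening from 0.0 (shut) to 1.0 (fully open).
Only numpy, scipy, OpenCV 4.12 (cv2) and the standard library are available. Lean on these libraries where they do the work, as an engineer would, in place of code of your own. Each camera call takes 0.05 s, during which the arm holds its last target.

TASK

Make up two kits in the trays on the nightstand: into the red tray put the aluminium glasses case, lying flat in the wide bay, with the yellow-topped battery tube and the black-capped lens spray standing upright in the narrow bay; into the green tray put the grey drying cube, button up, in the wide bay, with the blue-topped battery tube standing upright in the narrow bay. Everything must rest on the floor of its bay, the case along the bay. Leave the brown-topped tube and the glass bowl standing where they are.

Things in the scene. Friction and masses are not known exactly. Their poses are not given: they have to be found in the camera images.
- red_tray: Red fixed plastic tray, 180 x 144 mm, walls and divider 4 mm thick, 12 mm high, floor 4 mm thick. Origin: centre of the underside; x along the 180 mm, y across, z up. A divider along x at y = -16 mm makes two bays 172 mm long inside: the wide bay (82 mm wide, centre line y = +27 mm) and the narrow bay (50 mm wide, centre line y = -43 mm). Its x stays within 7 degrees of world x.
- green_tray: Green fixed plastic tray, 180 x 144 mm, walls and divider 4 mm thick, 12 mm high, floor 4 mm thick. Origin: centre of the underside; x along the 180 mm, y across, z up. A divider along x at y = -16 mm makes two bays 172 mm long inside: the wide bay (82 mm wide, centre line y = +27 mm) and the narrow bay (50 mm wide, centre line y = -43 mm). Its x stays within 7 degrees of world x.
- glasses_case: Folded aluminium glasses case lying flat, a rounded box 150 x 56 x 36 mm (x, y, z), with a dark seam round it. Origin: centre of the underside; x along its length, z up. About 120 g, loose.
- drying_cube: Grey hearing aid drying cube, 58 x 58 x 58 mm, with a round white press button (28 mm across, 4 mm high, fixed) on top. Origin: centre of the underside; x and y square to its sides, z up. About 140 g, loose.
- yellow_tube: Yellow-topped push-dispenser battery tube standing upright: white plastic cylinder 28 mm in diameter, 70 mm tall, the top 16 mm (the last 6 mm narrowed to 22 mm) and a ring lower down in yellow. Origin: centre of the underside; z up along the tube. About 45 g, loose.
- blue_tube: Blue-topped push-dispenser battery tube standing upright: white plastic cylinder 28 mm in diameter, 70 mm tall, the top 16 mm (the last 6 mm narrowed to 22 mm) and a ring lower down in blue. Origin: centre of the underside; z up along the tube. About 45 g, loose.
- brown_tube: Brown-topped push-dispenser battery tube standing upright: white plastic cylinder 28 mm in diameter, 70 mm tall, the top 16 mm (the last 6 mm narrowed to 22 mm) and a ring lower down in dark brown. Origin: centre of the underside; z up along the tube. About 45 g, loose. It stays where it is.
- lens_spray: Small lens spray bottle standing upright: aluminium cylinder 32 mm in diameter and 50 mm tall, with a black cap 25 mm in diameter above it, 72 mm tall in all. Origin: centre of the underside; z up. About 60 g, loose.
- glass_bowl: Small clear glass bowl, 74 mm across the rim, 32 mm high, empty, loose. Origin: centre of the underside. It stays where it is. (Unlisted bystanders up to 165 mm tall stand only beyond x = 0.75 m or more than 0.48 m to the side.)

How it is judged:
By the outcome, as a careful person would: the job done as asked, in the order asked, and still so for the second after the job is handed in, with the robot touching nothing.
It also fails if it takes over 112 s, if anything falls off the work surface, if the arm or the gripper's body presses on something with over 40 N, if the wrist force passes 120 N, or if a joint passes its speed limit or range.

## Working session

There is one attempt and no reset: what is moved stays moved. The work goes in short steps, Python scripts to look and compute and a tool call to move; the robot and the scene stay as the last step left them, time stands still between calls to the robot, and variables do not carry over. Pictures are saved under pics/ and viewed, and the job is handed in when it is done.

Besides the shell and the picture viewer there is one more tool, called as a command line: name --argument value ..., lists and objects as JSON in quotes. apply_moves: Moves the arm, as the interface text tells. Scaled input: -1 to 1 covers 120 mm each way for a shift and 4 degrees each way for a turn. Its arguments: {"type":"object","properties":{"moves":{"type":"string"},"force":{"type":"number"}},"required":["moves"]}

```bash
mkdir -p pics
cat > h.py <<'E'
import numpy as np,cv2
from station import bot,imaging,nets
def save(p,n): cv2.imwrite('pics/'+n+'.png',p['image'][:,:,::-1])
E
python3 - <<'E'
from h import *
o=bot.get_obs();print(o)
for n in ['scene','top']:
    p=imaging.read_camera(n);save(p,n+'0');print(n,p['fx'],p['cx'],p['dist_coeffs'],np.round(p['view'],3).tolist())
E
```

```text
{'t': 0.0, 'q': array([ 1.23891005,  0.47781406,  0.02236362,  1.5564659 , -0.0115481 ,
        1.109302  , -0.08312308]), 'joint_vel': array([-1.82425865e-03,  4.51373836e-04, -1.56266946e-04,  7.42017901e-04,
        2.85983609e-05,  1.08449305e-03, -1.33502860e-03]), 'joint_torque': array([ 7.21447268e-04, -5.96455836e+01,  1.60916727e+00, -2.81193835e+01,
        1.27077903e-02,  9.23201675e-03,  4.02650210e-05]), 'eef_pos': array([ 0.14964803, -0.65758446,  0.23031071]), 'tool_rot': array([-5.37640710e-04,  7.81626125e-01, -6.23746530e-01, -7.59695758e-04]), 'contact_force': array([-0.06044024, -0.01875686, -0.10320202]), 'torque': array([-0.04943724,  0.03474545, -0.01075062]), 'gripper_width': 1.0027371392308324}
scene 463.14788671180753 254.04556607799654 [-0.18035494  0.          0.          0.          0.        ] [[0.714, 0.7, -0.023, -0.396], [0.437, -0.471, -0.766, -0.203], [-0.547, 0.537, -0.642, 1.26], [0.0, 0.0, 0.0, 1.0]]
top 378.76146038430096 258.3010565177798 [-0.11003954  0.          0.          0.          0.        ] [[0.065, -0.998, -0.002, -0.037], [-0.97, -0.063, -0.237, 0.561], [0.236, 0.017, -0.972, 0.758], [0.0, 0.0, 0.0, 1.0]]
```

View pics/scene0.png

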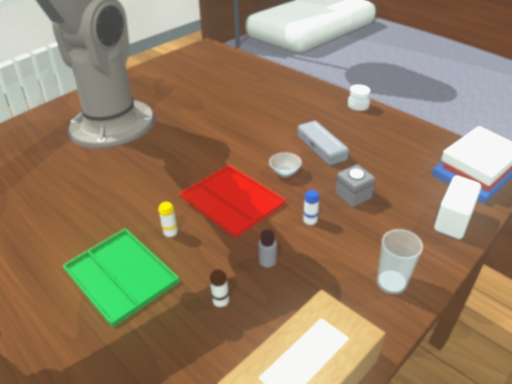

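View pics/top0.png

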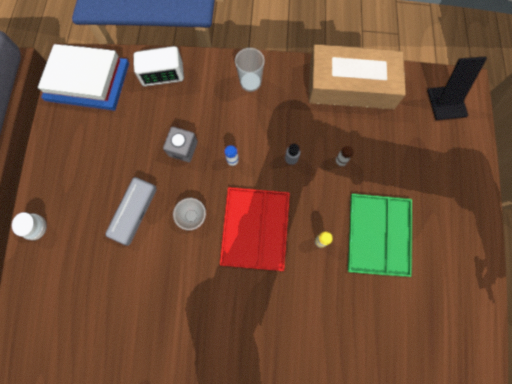

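```bash
cat >> h.py <<'E'
from scipy.optimize import minimize
def cyl(r,z0,z1):
    a=np.linspace(0,2*np.pi,32,endpoint=False)
    return np.array([[r*np.cos(t),r*np.sin(t),z] for z in(z0,z1) for t in a])
def box(x,y,z): return np.array([[sx*x/2,sy*y/2,zz] for sx in(-1,1) for sy in(-1,1) for zz in(0,z)])
def rbox(x,y,z,r):
    a=np.linspace(0,2*np.pi,24,endpoint=False)
    return np.array([[sx*(x/2-r)+r*np.cos(t),sy*(y/2-r)+r*np.sin(t),zz] for sx in(-1,1) for sy in(-1,1) for zz in(0,z) for t in a])
tube=np.vstack([cyl(.014,0,.064),cyl(.011,.064,.07)])
M={'red_tray':[box(.18,.144,.012)],'green_tray':[box(.18,.144,.012)],'glasses_case':[rbox(.15,.056,.036,.008)],
'drying_cube':[box(.058,.058,.058),cyl(.014,.058,.062)],'yellow_tube':[tube],'blue_tube':[tube],'brown_tube':[tube],
'lens_spray':[cyl(.016,0,.05),cyl(.0125,.05,.072)],'glass_bowl':[np.vstack([cyl(.037,.031,.032),cyl(.02,0,.001)])]}
def proj(p,X,view=None):
    v=p['view'] if view is None else view
    K=np.array([[p['fx'],0,p['cx']],[0,p['fy'],p['cy']],[0,0,1.]])
    return cv2.projectPoints(np.asarray(X,float).reshape(-1,3),cv2.Rodrigues(v[:3,:3].copy())[0],v[:3,3].copy(),K,np.array(p['dist_coeffs'],float))[0].reshape(-1,2)
def T(pose,X):
    x,y,z,a=pose;c,s=np.cos(a),np.sin(a)
    return X@np.array([[c,s,0],[-s,c,0],[0,0,1]])+[x,y,z]
def sil(p,name,pose,view=None):
    S=4;m=np.zeros((384*S,512*S),np.uint8)
    for X in M[name]:
        u=proj(p,T(pose,X),view)
        cv2.fillConvexPoly(m,cv2.convexHull(np.round(((u+.5)*S-.5)*16).astype(np.int32)),255,shift=4)
    return cv2.resize(m,(512,384),interpolation=cv2.INTER_AREA)/255.
def unproj(p,uv,z,view=None):
    v=p['view'] if view is None else view
    K=np.array([[p['fx'],0,p['cx']],[0,p['fy'],p['cy']],[0,0,1.]])
    n=cv2.undistortPoints(np.array([[uv]],float),K,np.array(p['dist_coeffs'],float)).ravel()
    R=v[:3,:3];c=-R.T@v[:3,3];d=R.T@np.r_[n,1];return c+d*(z-c[2])/d[2]
def fit(obs,name,p0,yaw=True,z=0.):
    # obs list of (pic,mask,view)
    def f(q):
        pose=(q[0]*.01,q[1]*.01,z,q[2]*.1 if yaw else 0);e=0
        for p,m,v in obs:
            s=sil(p,name,pose,v);e+=np.abs(s-m).sum()/m.sum()
        return e
    best=None
    for a in ([p0[2]] if not yaw else [p0[2],p0[2]+.3,p0[2]-.3]):
        x0=np.array([p0[0]*100,p0[1]*100,a*10])
        if not yaw:x0=x0[:2]
        r=minimize(f,x0,method='Nelder-Mead',options=dict(initial_simplex=np.vstack([x0]+[x0+d for d in np.eye(len(x0))*1.0]),xatol=.01,fatol=1e-4))
        if best is None or r.fun<best.fun:best=r
    q=best.x
    return (q[0]*.01,q[1]*.01,z,q[2]*.1 if yaw else 0),best.fun/len(obs)
E
cat > loc.py <<'E'
from h import *
import sys
P=[imaging.read_camera(n) for n in('scene','top')]
names=sys.argv[2:] or list(M)
vis=[p['image'].copy() for p in P]
for n in names:
    obs=[];sc=[]
    for p in P:
        r=nets.outline_of(p,n)
        if r: obs.append((p,r[0]['region'].astype(float),None));sc.append((round(r[0]['score'],2),np.round(r[0]['rect']).tolist()))
    if not obs: print(n,'none');continue
    p,m,_=obs[-1];ys,xs=np.nonzero(m);g=unproj(p,[xs.mean(),ys.mean()],.02)
    yaw=n in('red_tray','green_tray','glasses_case','drying_cube')
    res=[fit(o,n,(g[0],g[1],-1.0 if n=='glasses_case' and False else 0),yaw) for o in ([obs]+[[o] for o in obs])] if len(obs)>1 else [fit(obs,n,(g[0],g[1],0),yaw)]
    print(n,sc,[ (np.round(a[:2],4).tolist(),round(np.degrees(a[3]),1),round(e,3)) for a,e in res])
    for k,p in enumerate(P):
        c,_=cv2.findContours((sil(p,n,res[0][0])>.5).astype(np.uint8),0,2);cv2.drawContours(vis[k],c,-1,(255,0,255),1)
for k,n in enumerate(('s','t')): cv2.imwrite(f'pics/{sys.argv[1]}_{n}.png',vis[k][:,:,::-1])
E
time python3 loc.py L1
```

```text
red_tray [(0.69, [179.0, 167.0, 285.0, 236.0]), (0.91, [223.0, 184.0, 292.0, 271.0])] [([0.4859, 0.0026], np.float64(-1.4), np.float64(0.026)), ([0.4864, 0.0026], np.float64(-1.8), np.float64(0.037)), ([0.4855, 0.0023], np.float64(-1.2), np.float64(0.015))]
green_tray [(0.66, [64.0, 227.0, 180.0, 326.0]), (0.91, [348.0, 195.0, 413.0, 277.0])] [([0.4887, -0.2877], np.float64(-1.8), np.float64(0.023)), ([0.4893, -0.2884], np.float64(-1.7), np.float64(0.02)), ([0.4884, -0.2872], np.float64(-1.4), np.float64(0.022))]
glasses_case [(0.84, [297.0, 124.0, 353.0, 166.0]), (0.84, [108.0, 180.0, 158.0, 247.0])] [([0.5041, 0.2914], np.float64(-18.7), np.float64(0.155)), ([0.5016, 0.2927], np.float64(-20.1), np.float64(0.188)), ([0.5048, 0.2909], np.float64(-19.8), np.float64(0.114))]
drying_cube [(0.58, [335.0, 167.0, 376.0, 208.0]), (0.64, [163.0, 131.0, 197.0, 160.0])] [([0.6686, 0.1923], np.float64(-5.9), np.float64(0.141)), ([0.6686, 0.1924], np.float64(-2.5), np.float64(0.114)), ([0.6678, 0.1917], np.float64(-9.0), np.float64(0.164))]
yellow_tube [(0.97, [159.0, 202.0, 178.0, 237.0]), (0.5
[... 577 characters left out ...]
at64(0.0), np.float64(0.084)), ([0.6641, -0.194], np.float64(0.0), np.float64(0.059)), ([0.6651, -0.1938], np.float64(0.0), np.float64(0.089))]
lens_spray [(0.59, [260.0, 227.0, 275.0, 269.0]), (0.72, [348.0, 192.0, 411.0, 275.0])] [([-1.3635, 1.0098], np.float64(0.0), np.float64(1.0)), ([-0.8968, 0.8772], np.float64(0.0), np.float64(1.0)), ([0.5355, -0.3233], np.float64(0.0), np.float64(0.939))]
glass_bowl [(0.83, [270.0, 151.0, 297.0, 176.0]), (0.69, [348.0, 195.0, 411.0, 274.0])] [([0.4315, -0.2428], np.float64(0.0), np.float64(1.722)), ([-0.8977, 0.8766], np.float64(0.0), np.float64(1.0)), ([0.435, -0.2473], np.float64(0.0), np.float64(0.816))]
real	1m18.925s
user	0m39.017s
sys	0m30.930s
```

```bash
python3 - <<'E'
s=open('loc.py').read()
s=s.replace("P=[im","G={'lens_spray':(.652,-.075),'glass_bowl':(.511,.15)}\nP=[im").replace("""        if r: obs""","""        if n in G:
            c=proj(p,[[*G[n],.03]])[0];r=[x for x in r if x['rect'][0]-5<c[0]<x['rect'][2]+5 and x['rect'][1]-5<c[1]<x['rect'][3]+5 and x['rect'][2]-x['rect'][0]<60]
        if r: obs""").replace("    yaw=n in","    if n in G:g=G[n]\n    yaw=n in")
open('loc.py','w').write(s)
E
python3 loc.py L2 lens_spray glass_bowl glasses_case drying_cube
python3 - <<'E'
import cv2
a=cv2.imread('pics/L2_s.png');b=cv2.imread('pics/L2_t.png')
cv2.imwrite('pics/c1.png',cv2.resize(a[110:280,200:400],(800,600),interpolation=2)[:,:]);cv2.imwrite('pics/c2.png',cv2.resize(b[110:270,90:310],(800,580)))
E
```

```text
lens_spray [(0.94, [260.0, 229.0, 277.0, 270.0])] [([0.6617, -0.0735], np.float64(0.0), np.float64(0.105))]
glass_bowl [(0.97, [270.0, 158.0, 298.0, 177.0]), (0.88, [176.0, 201.0, 206.0, 229.0])] [([0.5055, 0.1524], np.float64(0.0), np.float64(0.099)), ([0.5077, 0.15], np.float64(0.0), np.float64(0.122)), ([0.5051, 0.1527], np.float64(0.0), np.float64(0.061))]
glasses_case [(0.74, [296.0, 120.0, 351.0, 163.0]), (0.98, [108.0, 176.0, 155.0, 246.0])] [([0.5043, 0.2912], np.float64(-19.6), np.float64(0.085)), ([0.505, 0.2907], np.float64(-19.4), np.float64(0.109)), ([0.5045, 0.2913], np.float64(-18.6), np.float64(0.063))]
drying_cube [(0.82, [336.0, 164.0, 378.0, 209.0]), (0.74, [163.0, 128.0, 198.0, 161.0])] [([0.6687, 0.1917], np.float64(-10.5), np.float64(0.079)), ([0.669, 0.1913], np.float64(-10.0), np.float64(0.076)), ([0.6688, 0.1914], np.float64(-12.1), np.float64(0.077))]
```

View pics/c1.png

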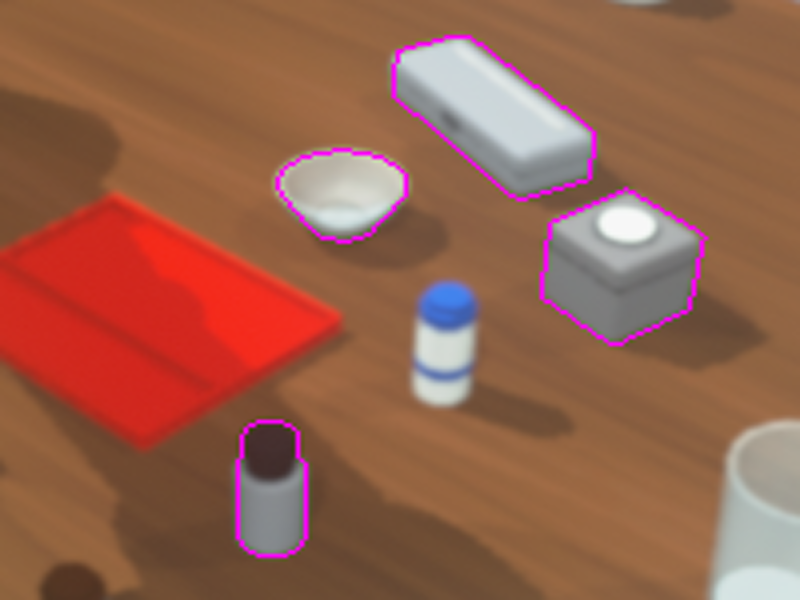

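View pics/c2.png

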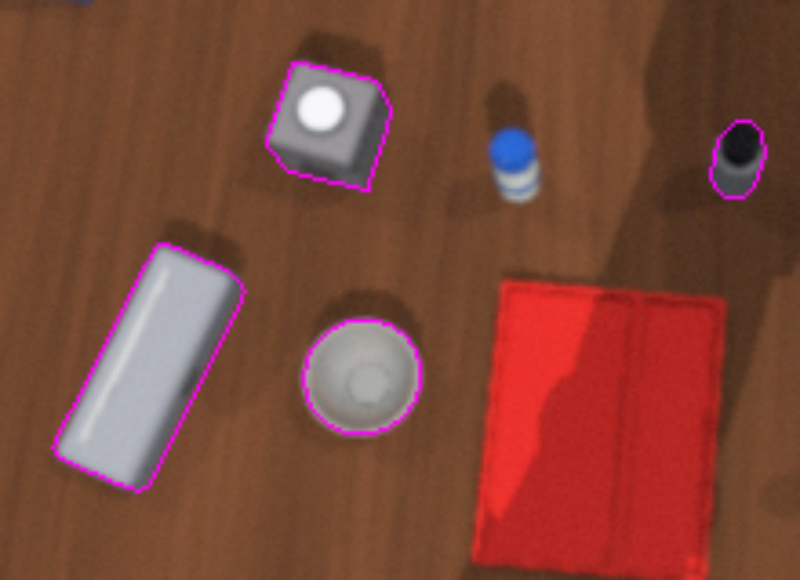

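```bash
cat > plan.py <<'E'
from h import *
from scipy.spatial.transform import Rotation as R
import sys,math
def cur():
    o=bot.get_obs();q=o['tool_rot'];return np.array(o['eef_pos']),R.from_quat([q[1],q[2],q[3],q[0]]),o
def yaw(r): x=r.apply([1,0,0]);return math.degrees(math.atan2(x[1],x[0]))
def plan(wps,step=.32,start=None):
    """wps: (x,y,z,yaw or None[,step]) translate (+z) at fixed yaw; with yaw: rotate while doing it only if xy same"""
    p,r,o=cur()
    if start is not None:
        p=np.array(start[:3]);r=R.from_euler('z',start[3],degrees=True)*R.from_euler('x',180,degrees=True)
    print('from',np.round(p,4),'yaw',round(yaw(r),2),'tilt',np.round(r.apply([0,0,1])[:2],4),'t',round(o['t'],2))
    for w in wps:
        st=w[4] if len(w)>4 else step
        d=np.array(w[:3])-p
        rz=0
        if w[3] is not None: rz=-((w[3]-yaw(r)+180)%360-180)/4
        n=max(math.ceil(np.linalg.norm(d)/.12/st-1e-6),math.ceil(abs(rz)),1)
        zr=round(rz/n,3);tot=np.zeros(3)
        # xy moved at each row in the then-current frame
        rows=[]
        if abs(rz)<.3 or np.linalg.norm(d[:2])<.002:
            rm=r*R.from_euler('z',zr*4*n/2,degrees=True) if abs(rz)>=.3 else r
            l=np.round(rm.inv().apply(d)/.12/n,3)
            rows=[(n,*l,zr)]
        else: raise SystemExit('combined')
        for n,a,b,c,z in rows:
            print(n,'x',f'{a:g} {b:g} {c:g} 0 0 {z:g}')
            for _ in range(n):
                p=p+r.apply([a*.12,b*.12,c*.12]);r=r*R.from_euler('z',z*4,degrees=True)
        print('   ->',np.round(p,4),round(yaw(r),1))
E
python3 - <<'E'
from plan import *
plan([(.46,-.3,.23,None),(.5043,.2912,.17,None),(.5043,.2912,.09,-109.2),(.5043,.2912,.03,-109.2),(.5043,.2912,.006,None,.1)])
E
```

```text
from [ 0.1498 -0.6582  0.2313] yaw -77.18 tilt [ 0. -0.] t 1.6
13 x -0.18 -0.245 0.001 0 0 0
   -> [ 0.4602 -0.2996  0.2298] -77.2
16 x -0.295 -0.091 0.031 0 0 0
   -> [0.5049 0.2915 0.1702] -77.2
9 x 0 0.001 0.074 0 0 0.889
   -> [0.5038 0.2915 0.0903] -109.2
2 x 0.001 -0.002 0.251 0 0 0.002
   -> [0.5042 0.2911 0.0301] -109.2
3 x -0 -0 0.067 0 0 0
   -> [0.5042 0.2911 0.006 ] -109.2
```

apply_moves --moves "-1 -0.18 -0.245 0.001 0 0 0;-1 -0.18 -0.245 0.001 0 0 0;-1 -0.18 -0.245 0.001 0 0 0;-1 -0.18 -0.245 0.001 0 0 0;-1 -0.18 -0.245 0.001 0 0 0;-1 -0.18 -0.245 0.001 0 0 0;-1 -0.18 -0.245 0.001 0 0 0;-1 -0.18 -0.245 0.001 0 0 0;-1 -0.18 -0.245 0.001 0 0 0;-1 -0.18 -0.245 0.001 0 0 0;-1 -0.18 -0.245 0.001 0 0 0;-1 -0.18 -0.245 0.001 0 0 0" --force 60

```text
t: 2.6
eef_pos: [0.4373, -0.3258, 0.2302]
tool_rot: [0.0, 0.782, -0.624, 0.0]
contact_force: [-0.0, -0.3, -0.3]
gripper_width: 1.0
```

apply_moves --moves "-1 -0.18 -0.245 0.001 0 0 0;-1 -0.295 -0.091 0.031 0 0 0;-1 -0.295 -0.091 0.031 0 0 0;-1 -0.295 -0.091 0.031 0 0 0;-1 -0.295 -0.091 0.031 0 0 0;-1 -0.295 -0.091 0.031 0 0 0;-1 -0.295 -0.091 0.031 0 0 0;-1 -0.295 -0.091 0.031 0 0 0;-1 -0.295 -0.091 0.031 0 0 0;-1 -0.295 -0.091 0.031 0 0 0;-1 -0.295 -0.091 0.031 0 0 0;-1 -0.295 -0.091 0.031 0 0 0"

```text
t: 3.6
eef_pos: [0.4909, 0.1085, 0.189]
tool_rot: [-0.0, 0.782, -0.624, 0.0]
contact_force: [2.2, -1.0, -0.2]
gripper_width: 1.001
```

apply_moves --moves "-1 -0.295 -0.091 0.031 0 0 0;-1 -0.295 -0.091 0.031 0 0 0;-1 -0.295 -0.091 0.031 0 0 0;-1 -0.295 -0.091 0.031 0 0 0;-1 -0.295 -0.091 0.031 0 0 0;-1 0 0 0.074 0 0 0.889;-1 0 0 0.074 0 0 0.889;-1 0 0 0.074 0 0 0.889;-1 0 0 0.074 0 0 0.889;-1 0 0 0.074 0 0 0.889;-1 0 0 0.074 0 0 0.889;-1 0 0 0.074 0 0 0.889"

```text
t: 4.6
eef_pos: [0.505, 0.2915, 0.1078]
tool_rot: [0.0, -0.628, 0.779, -0.0]
contact_force: [0.4, 0.3, -0.5]
gripper_width: 1.0
```

apply_moves --moves "-1 0 0 0.074 0 0 0.889;-1 0 0 0.074 0 0 0.889;-1 0 0 0 0 0 0;-1 0 0 0 0 0 0"

```text
t: 4.93
eef_pos: [0.5047, 0.2914, 0.0901]
tool_rot: [-0.0, -0.58, 0.814, -0.0]
contact_force: [0.2, 0.0, 0.7]
gripper_width: 0.999
```

```bash
cat > wl.py <<'E'
from plan import *
# wrist view pose: returns picture & view
def wrist(name=None):
    p,r,o=cur();pic=imaging.read_camera('wrist')
    Tw=np.eye(4);Tw[:3,:3]=r.as_matrix();Tw[:3,3]=p
    pic['view']=np.linalg.inv(Tw@np.array(pic['mount']))
    if name: save(pic,name)
    return pic
E
python3 - <<'E'
from wl import *
p,r,o=cur();print(np.round(o['q'],2),o['gripper_width'])
pic=wrist('w1')
for n,po in [('glasses_case',(.5043,.2912,0,np.radians(-19.2)))]:
    c,_=cv2.findContours((sil(pic,n,po)>.5).astype(np.uint8),0,2);im=pic['image'].copy();cv2.drawContours(im,c,-1,(255,0,255),1)
    cv2.imwrite('pics/w1o.png',im[:,:,::-1])
plan([(.5043,.2912,.03,-109.2),(.5043,.2912,.006,None,.1)])
E
```

```text
[-0.4   0.52 -0.3   1.88  0.21  0.78 -2.72] 0.9993415371111332
from [0.505  0.2916 0.0906] yaw -109.07 tilt [0.0002 0.0001] t 4.98
2 x 0.003 0.002 0.253 0 0 0.016
   -> [0.5043 0.2911 0.0299] -109.2
2 x -0 0 0.1 0 0 0
   -> [0.5043 0.2911 0.0059] -109.2
```

View pics/w1o.png

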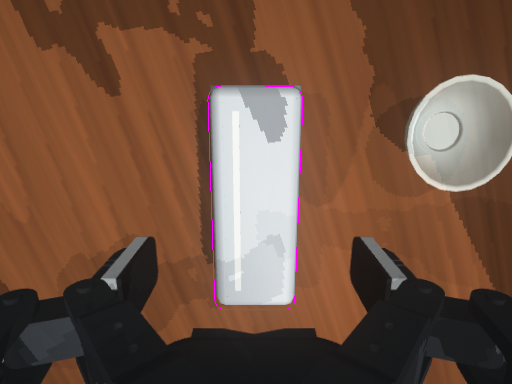

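apply_moves --moves "-1 0.003 0.002 0.253 0 0 0;-1 0.003 0.002 0.253 0 0 0;-1 0 0 0.1 0 0 0;-1 0 0 0.1 0 0 0;-1 0 0 0 0 0 0;0.2 0 0 0 0 0 0;0.5 0 0 0 0 0 0;0.5 0 0 0 0 0 0;0.5 0 0 0 0 0 0;0.5 0 0 0 0 0 0;0.5 0 0 0 0 0 0;0.5 0 0 0 0 0 0" --force 40

```text
t: 5.98
eef_pos: [0.5053, 0.2917, 0.0072]
tool_rot: [0.001, -0.579, 0.815, -0.0]
contact_force: [0.4, -0.5, 6.5]
gripper_width: 0.65
```

Run:
```python
from plan import *
plan([(.5053,.2917,.12,None),(.4866,.0296,.12,None),(.4866,.0296,.06,-91.4)])
```

```text
from [0.5053 0.2917 0.0072] yaw -109.18 tilt [0.0024 0.0014] t 5.98
3 x -0.001 -0.001 -0.313 0 0 0
   -> [0.5054 0.2917 0.1199] -109.2
7 x 0.302 -0.081 -0.001 0 0 0
   -> [0.4863 0.0298 0.1203] -109.2
5 x 0 -0 0.101 0 0 -0.889
   -> [0.4865 0.0299 0.0597] -91.4
```

apply_moves --moves "0.5 0 0 -0.12 0 0 0;0.5 0 0 -0.2 0 0 0;0.5 0 0 -0.3 0 0 0;0.5 0 0 -0.32 0 0 0;0.5 0.15 -0.04 0 0 0 0;0.5 0.302 -0.081 0 0 0 0;0.5 0.302 -0.081 0 0 0 0;0.5 0.302 -0.081 0 0 0 0;0.5 0.302 -0.081 0 0 0 0;0.5 0.302 -0.081 0 0 0 0;0.5 0.302 -0.081 0 0 0 0;0.5 0.152 -0.041 0 0 0 0"

```text
t: 6.98
eef_pos: [0.484, 0.0237, 0.1186]
tool_rot: [-0.001, -0.577, 0.816, -0.001]
contact_force: [-0.0, -0.3, -1.2]
gripper_width: 0.648
```

apply_moves --moves "0.5 0 0 0.05 0 0 -0.889;0.5 0 0 0.1 0 0 -0.889;0.5 0 0 0.1 0 0 -0.889;0.5 0 0 0.1 0 0 -0.889;0.5 0 0 0.1 0 0 -0.889;0.5 0 0 0 0 0 0;0.5 0 0 0 0 0 0"

```text
t: 7.57
eef_pos: [0.4847, 0.029, 0.0644]
tool_rot: [-0.0, -0.698, 0.716, 0.0]
contact_force: [0.1, 0.1, -1.2]
gripper_width: 0.647
```

Run:
```python
from wl import *
p,r,o=cur();print(np.round(o['q'],2),o['gripper_width'],o['contact_force'])
pic=wrist();im=pic['image'].copy()
for n,po in [('glasses_case',(p[0],p[1],p[2]-.006,np.radians(yaw(r)+90))),('red_tray',(.4859,.0026,0,np.radians(-1.4)))]:
    c,_=cv2.findContours((sil(pic,n,po)>.5).astype(np.uint8),0,2);cv2.drawContours(im,c,-1,(255,0,255),1)
cv2.imwrite('pics/w2o.png',im[:,:,::-1])
save(imaging.read_camera('scene'),'s2')
plan([(.4866,.0296,.03,-91.4),(.4866,.0296,.012,None,.1)])
```

```text
[ 0.08  0.43 -0.32  2.12  0.23  0.63 -2.  ] 0.6474273426409131 [ 0.1373418   0.06075618 -1.22644886]
from [0.4856 0.0291 0.0652] yaw -91.5 tilt [0.0011 0.0001] t 7.67
1 x -0.004 -0.008 0.293 0 0 -0.025
   -> [0.4866 0.0296 0.03  ] -91.4
2 x -0 -0 0.075 0 0 0
   -> [0.4866 0.0296 0.012 ] -91.4
```

View pics/w2o.png

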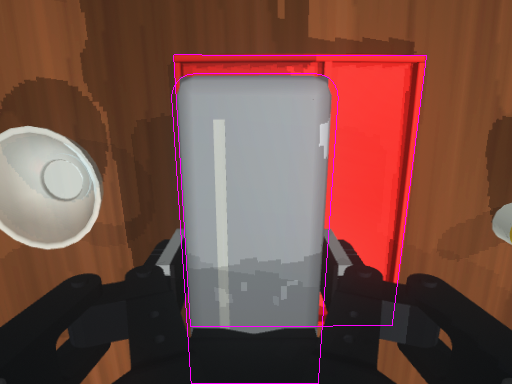

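View pics/s2.png

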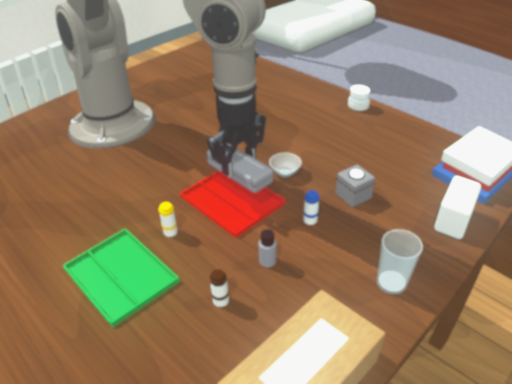

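apply_moves --moves "0.5 -0.004 -0.008 0.15 0 0 0;0.5 0 0 0.14 0 0 0;0.5 0 0 0.08 0 0 0;0.5 0 0 0.06 0 0 0;0.5 0 0 0.01 0 0 0;0.5 0 0 0 0 0 0"

```text
t: 8.17
eef_pos: [0.4862, 0.0295, 0.0118]
tool_rot: [-0.0, -0.698, 0.716, -0.0]
contact_force: [0.0, -1.0, -1.2]
gripper_width: 0.649
```

apply_moves --moves "0.5 0 0 0.006 0 0 0;0.5 0 0 0.004 0 0 0;-0.4 0 0 0 0 0 0;-0.5 0 0 0 0 0 0;-0.6 0 0 0 0 0 0;-0.6 0 0 0 0 0 0;-0.6 0 0 -0.06 0 0 0;-0.6 0 0 -0.2 0 0 0;-0.6 0 0 -0.3 0 0 0;-0.6 0 0 -0.3 0 0 0;-0.6 0 0 0 0 0 0"

```text
t: 9.08
eef_pos: [0.49, 0.0303, 0.1199]
tool_rot: [0.004, -0.698, 0.716, -0.003]
contact_force: [0.2, -0.7, 0.0]
gripper_width: 0.802
```

Run:
```python
from wl import *
p,r,o=cur();print(np.round(o['q'],2),o['gripper_width'],o['contact_force'])
pic=wrist();im=pic['image'].copy()
for n,po in [('glasses_case',(.4862,.0295,.004,np.radians(-1.4))),('red_tray',(.4859,.0026,0,np.radians(-1.4)))]:
    c,_=cv2.findContours((sil(pic,n,po)>.5).astype(np.uint8),0,2);cv2.drawContours(im,c,-1,(255,0,255),1)
cv2.imwrite('pics/w3o.png',im[:,:,::-1])
plan([(.4650,-.1494,.125,None),(.4650,-.1494,.125,-1.4),(.4650,-.1494,.030,None)])
```

```text
[ 0.11  0.34 -0.36  2.08  0.18  0.74 -1.95] 0.801768454012613 [ 0.15111304 -0.65162108  0.02107957]
from [0.4888 0.0299 0.1175] yaw -91.42 tilt [0.0077 0.0006] t 9.13
5 x 0.3 0.032 -0.013 0 0 0
   -> [ 0.4651 -0.1496  0.125 ] -91.4
23 x -0 -0 0 0 0 -0.978
   -> [ 0.4651 -0.1496  0.125 ] -1.4
3 x -0.002 -0 0.264 0 0 0
   -> [ 0.4651 -0.1495  0.03  ] -1.4
```

View pics/w3o.png

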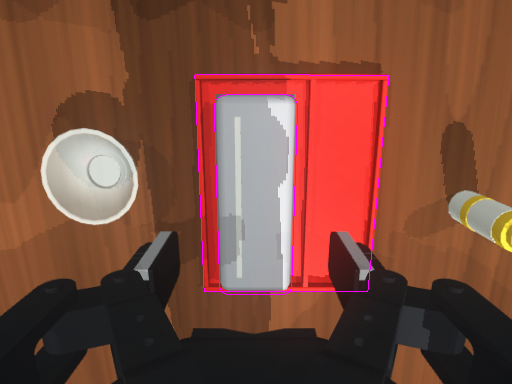

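apply_moves --moves "-0.6 0.3 0.032 -0.013 0 0 0;-0.6 0.3 0.032 -0.013 0 0 0;-0.6 0.3 0.032 -0.013 0 0 0;-0.6 0.3 0.032 -0.013 0 0 0;-0.6 0.3 0.032 -0.013 0 0 0;-0.6 0 0 0 0 0 -0.978;-0.6 0 0 0 0 0 -0.978;-0.6 0 0 0 0 0 -0.978;-0.6 0 0 0 0 0 -0.978;-0.6 0 0 0 0 0 -0.978;-0.6 0 0 0 0 0 -0.978;-0.6 0 0 0 0 0 -0.978"

```text
t: 10.13
eef_pos: [0.4617, -0.1499, 0.1208]
tool_rot: [0.0, 0.849, -0.529, -0.001]
contact_force: [0.1, 0.9, -0.2]
gripper_width: 0.802
```

apply_moves --moves "-0.6 0 0 0 0 0 -0.978;-0.6 0 0 0 0 0 -0.978;-0.6 0 0 0 0 0 -0.978;-0.6 0 0 0 0 0 -0.978;-0.6 0 0 0 0 0 -0.978;-0.6 0 0 0 0 0 -0.978;-0.6 0 0 0 0 0 -0.978;-0.6 0 0 0 0 0 -0.978;-0.6 0 0 0 0 0 -0.978;-0.6 0 0 0 0 0 -0.978;-0.6 0 0 0 0 0 -0.978;-0.6 0 0 0 0 0 -0.978"

```text
t: 11.13
eef_pos: [0.4617, -0.1499, 0.1208]
tool_rot: [-0.0, 0.989, -0.147, -0.001]
contact_force: [-0.5, 0.6, 1.2]
gripper_width: 0.799
```

apply_moves --moves "-0.6 0 0 0 0 0 -0.978;-0.6 0 0 0 0 0 -0.978;-0.6 0 0 0 0 0 -0.978;-0.6 0 0 0 0 0 -0.978;-0.6 0 0 0 0 0 0;-0.6 0 0 0 0 0 0;-0.6 0 0 0 0 0 0"

```text
t: 11.72
eef_pos: [0.4621, -0.15, 0.1211]
tool_rot: [-0.0, 1.0, -0.013, -0.0]
contact_force: [-0.2, -0.3, -0.6]
gripper_width: 0.8
```

Run:
```python
from wl import *
p,r,o=cur();print(np.round(o['q'],2),o['gripper_width'],o['contact_force'])
pic=wrist();im=pic['image'].copy()
R_=nets.outline_of(pic,'yellow_tube')
print([(x['score'],x['rect']) for x in R_])
for n,po in [('yellow_tube',(.465,-.1494,0,0))]:
    c,_=cv2.findContours((sil(pic,n,po)>.5).astype(np.uint8),0,2);cv2.drawContours(im,c,-1,(255,0,255),1)
if R_: print(fit([(pic,R_[0]['region'].astype(float),None)],'yellow_tube',(.465,-.1494,0),False))
cv2.imwrite('pics/w4o.png',im[:,:,::-1])
plan([(.4650,-.1494,.022,None)])
```

```text
[ 0.72  0.39 -0.63  2.07  0.32  0.79 -0.14] 0.8002549396157079 [-0.2193498  -0.27859446 -0.62469295]
[(0.81, [242.9, 168.7, 283.4, 225.4])]
((np.float64(0.4667786129882188), np.float64(-0.14979254510807044), 0.0, 0), np.float64(0.05049241862992048))
from [ 0.4623 -0.15    0.1213] yaw -1.49 tilt [-0.0002  0.    ] t 11.82
3 x 0.007 -0.002 0.276 0 0 0
   -> [ 0.4648 -0.1493  0.0219] -1.5
```

View pics/w4o.png

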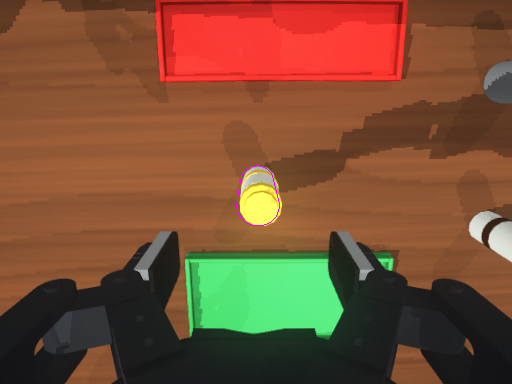

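apply_moves --moves "-0.6 0.01 -0.001 0.28 0 0 0;-0.6 0.01 -0.001 0.28 0 0 0;-0.6 0.01 -0.001 0.2 0 0 0;-0.6 0 0 0.068 0 0 0;-0.6 0 0 0 0 0 0;0.1 0 0 0 0 0 0;0.6 0 0 0 0 0 0;0.8 0 0 0 0 0 0;0.8 0 0 0 0 0 0;0.8 0 0 0 0 0 0;0.8 0 0 0 0 0 0;0.8 0 0 0 0 0 0"

```text
t: 12.82
eef_pos: [0.4671, -0.1501, 0.0235]
tool_rot: [0.001, 1.0, -0.013, 0.001]
contact_force: [-1.0, 0.2, 5.7]
gripper_width: 0.318
```

Run:
```python
from plan import *
plan([(.4671,-.1501,.08,None),(.4448,-.0394,.08,None),(.4448,-.0394,.0285,None,.2)])
```

```text
from [ 0.4671 -0.1501  0.0235] yaw -1.45 tilt [ 0.0024 -0.0011] t 12.82
2 x 0.001 0 -0.235 0 0 0
   -> [ 0.4672 -0.1501  0.0799] -1.5
3 x -0.07 -0.306 -0.001 0 0 0
   -> [ 0.4448 -0.0393  0.0801] -1.5
3 x -0 0 0.143 0 0 0
   -> [ 0.4449 -0.0393  0.0286] -1.5
```

apply_moves --moves "0.8 0 0 -0.12 0 0 0;0.8 0 0 -0.2 0 0 0;0.8 0 0 -0.15 0 0 0;0.8 -0.04 -0.15 0 0 0 0;0.8 -0.07 -0.306 0 0 0 0;0.8 -0.07 -0.306 0 0 0 0;0.8 -0.03 -0.155 0 0 0 0;0.8 0 0 0 0 0 0;0.8 0 0 0 0 0 0"

```text
t: 13.57
eef_pos: [0.4439, -0.0384, 0.0792]
tool_rot: [0.0, 1.0, -0.011, 0.001]
contact_force: [-0.6, -0.4, -0.4]
gripper_width: 0.316
```

Run:
```python
from wl import *
pic=wrist('w5');p,r,o=cur();print(o['gripper_width'])
plan([(.4448,-.0394,.0285,None,.2)])
```

```text
0.3201336581747818
from [ 0.444  -0.0396  0.079 ] yaw -1.41 tilt [ 0.0011 -0.0009] t 13.62
3 x 0.002 -0.001 0.14 0 0 0
   -> [ 0.4448 -0.0393  0.0286] -1.4
```

View pics/w5.png

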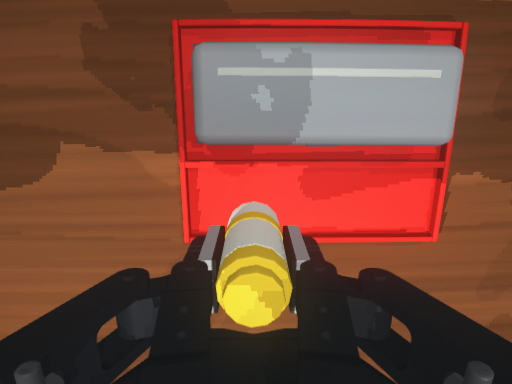

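apply_moves --moves "0.8 0.002 0 0.15 0 0 0;0.8 0.002 0 0.14 0 0 0;0.8 0.002 0 0.1 0 0 0;0.8 0 0 0.03 0 0 0;0.8 0 0 0 0 0 0"

```text
t: 14.03
eef_pos: [0.4442, -0.0406, 0.028]
tool_rot: [0.001, 1.0, -0.014, -0.001]
contact_force: [-0.5, 0.0, -0.0]
gripper_width: 0.315
```

apply_moves --moves "0.8 0 0 0.005 0 0 0;0.2 0 0 0 0 0 0;0.1 0 0 0 0 0 0;-0.1 0 0 0 0 0 0;-0.2 0 0 0 0 0 0;-0.2 0 0 -0.05 0 0 0;-0.2 0 0 -0.25 0 0 0;-0.2 0 0 -0.3 0 0 0;-0.2 0 0 -0.25 0 0 0;-0.5 0 0 0 0 0 0;-0.5 0 0 0 0 0 0"

```text
t: 14.95
eef_pos: [0.4456, -0.0393, 0.1314]
tool_rot: [0.001, 1.0, -0.013, 0.002]
contact_force: [0.2, -0.6, -0.1]
gripper_width: 0.749
```

Run:
```python
from wl import *
pic=wrist();im=pic['image'].copy()
R_=nets.outline_of(pic,'yellow_tube')
if R_: print(R_[0]['rect'],fit([(pic,R_[0]['region'].astype(float),None)],'yellow_tube',(.4445,-.0394,0),False,.004))
for n,po in [('yellow_tube',(.4443,-.04,0.004,0))]:
    c,_=cv2.findContours((sil(pic,n,po)>.5).astype(np.uint8),0,2);cv2.drawContours(im,c,-1,(255,0,255),1)
cv2.imwrite('pics/w6.png',im[:,:,::-1])
plan([(.6617,-.0735,.13,None)])
```

```text
[232.4, 168.8, 273.5, 224.0] ((np.float64(0.44504480984807027), np.float64(-0.03989051009118557), 0.004, 0), np.float64(0.06116248768551181))
from [ 0.4438 -0.0394  0.1292] yaw -1.44 tilt [-0.0005 -0.0004] t 15.05
6 x 0.304 0.04 -0.001 0 0 0
   -> [ 0.6619 -0.0737  0.1298] -1.4
```

View pics/w6.png

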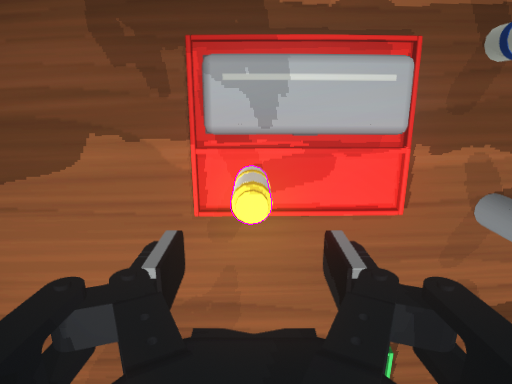

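apply_moves --moves "-0.6 0.15 0.02 0 0 0 0;-0.6 0.304 0.04 0 0 0 0;-0.6 0.304 0.04 0 0 0 0;-0.6 0.304 0.04 0 0 0 0;-0.6 0.304 0.04 0 0 0 0;-0.6 0.304 0.04 0 0 0 0;-0.6 0.154 0.02 0 0 0 0;-0.6 0 0 0 0 0 0;-0.6 0 0 0 0 0 0"

```text
t: 15.8
eef_pos: [0.6617, -0.073, 0.127]
tool_rot: [-0.0, 1.0, -0.012, -0.002]
contact_force: [0.4, 0.6, -0.9]
gripper_width: 0.798
```

Run:
```python
from wl import *
pic=wrist();im=pic['image'].copy()
R_=nets.outline_of(pic,'lens_spray')
if R_: print(R_[0]['score'],R_[0]['rect'],fit([(pic,R_[0]['region'].astype(float),None)],'lens_spray',(.6617,-.0735,0),False,0.))
for n,po in [('lens_spray',(.6617,-.0735,0,0))]:
    c,_=cv2.findContours((sil(pic,n,po)>.5).astype(np.uint8),0,2);cv2.drawContours(im,c,-1,(255,0,255),1)
cv2.imwrite('pics/w7.png',im[:,:,::-1])
plan([(.6617,-.0735,.01,None)])
```

```text
0.64 [229.9, 163.8, 278.5, 226.2] ((np.float64(0.6614306290268896), np.float64(-0.07287608882784843), 0.0, 0), np.float64(0.03630408489375039))
from [ 0.6607 -0.0728  0.1279] yaw -1.37 tilt [-0.0033  0.0003] t 15.9
4 x 0.003 0.001 0.246 0 0 0
   -> [ 0.6617 -0.0733  0.0098] -1.4
```

View pics/w7.png

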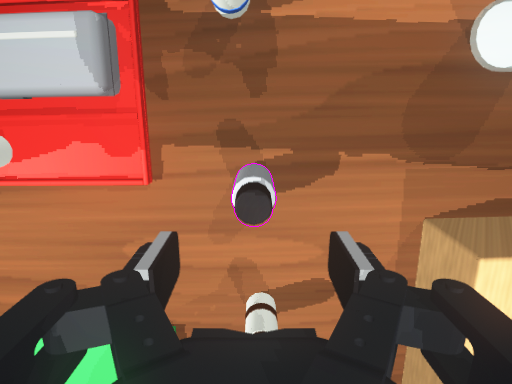

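apply_moves --moves "-0.6 0.002 0.001 0.28 0 0 0;-0.6 0.002 0.001 0.28 0 0 0;-0.6 0.002 0.001 0.25 0 0 0;-0.6 0 0 0.15 0 0 0;-0.6 0 0 0.02 0 0 0;0.1 0 0 0 0 0 0;0.6 0 0 0 0 0 0;0.8 0 0 0 0 0 0;0.8 0 0 0 0 0 0;0.8 0 0 0 0 0 0;0.8 0 0 0 0 0 0;0.8 0 0 0 0 0 0"

```text
t: 16.9
eef_pos: [0.6644, -0.0736, 0.014]
tool_rot: [0.0, 1.0, -0.012, 0.001]
contact_force: [-1.7, 0.0, 6.8]
gripper_width: 0.364
```

Run:
```python
from plan import *
print(bot.get_obs()['gripper_width'])
plan([(.6617,-.0735,.105,None),(.5205,-.0414,.105,None),(.5205,-.0414,.016,None)])
```

```text
0.3642717556430048
from [ 0.6644 -0.0736  0.014 ] yaw -1.43 tilt [ 0.0029 -0.0003] t 16.9
3 x -0.007 -0 -0.253 0 0 0
   -> [ 0.6616 -0.0735  0.1051] -1.4
4 x -0.295 -0.06 -0.001 0 0 0
   -> [ 0.5207 -0.0412  0.1052] -1.4
3 x -0.001 0.001 0.248 0 0 0
   -> [ 0.5206 -0.0416  0.0159] -1.4
```

apply_moves --moves "0.8 0 0 -0.12 0 0 0;0.8 0 0 -0.25 0 0 0;0.8 0 0 -0.27 0 0 0;0.8 0 0 -0.12 0 0 0;0.8 -0.15 -0.03 0 0 0 0;0.8 -0.295 -0.06 0 0 0 0;0.8 -0.295 -0.06 0 0 0 0;0.8 -0.295 -0.06 0 0 0 0;0.8 -0.15 -0.03 0 0 0 0;0.8 0 0 0 0 0 0;0.8 0 0 0 0 0 0;0.8 0 0 0 0 0 0"

```text
t: 17.9
eef_pos: [0.523, -0.0417, 0.1039]
tool_rot: [0.0, 1.0, -0.013, 0.001]
contact_force: [0.9, -0.0, -1.2]
gripper_width: 0.361
```

Run:
```python
from wl import *
pic=wrist('w8')
plan([(.5205,-.0414,.03,None),(.5205,-.0414,.019,None)])
save(imaging.read_camera('scene'),'s8')
```

```text
from [ 0.5233 -0.0417  0.1037] yaw -1.47 tilt [ 0.0021 -0.    ] t 17.95
2 x -0.012 -0.001 0.307 0 0 0
   -> [ 0.5205 -0.0414  0.03  ] -1.5
1 x -0 -0 0.092 0 0 0
   -> [ 0.5206 -0.0414  0.0189] -1.5
```

View pics/w8.png

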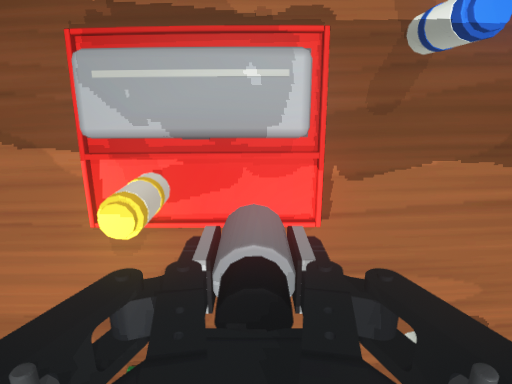

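View pics/s8.png

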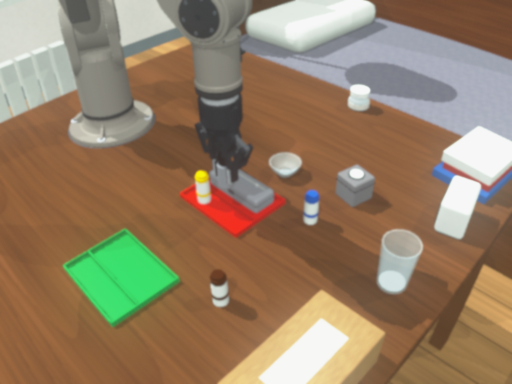

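apply_moves --moves "0.8 -0.005 0 0.25 0 0 0;0.8 -0.005 0 0.22 0 0 0;0.8 0 0 0.14 0 0 0;0.8 0 0 0.08 0 0 0;0.8 0 0 0.01 0 0 0;0.8 0 0 0 0 0 0"

```text
t: 18.5
eef_pos: [0.5212, -0.0412, 0.0187]
tool_rot: [-0.0, 1.0, -0.012, -0.0]
contact_force: [0.6, 0.4, -1.5]
gripper_width: 0.365
```

apply_moves --moves "0.8 0 0 0.006 0 0 0;0.8 0 0 0.005 0 0 0;0.8 0 0 0 0 0 0"

```text
t: 18.75
eef_pos: [0.521, -0.0415, 0.0182]
tool_rot: [0.0, 1.0, -0.013, 0.001]
contact_force: [0.4, -0.4, -0.3]
gripper_width: 0.364
```

apply_moves --moves "0.2 0 0 0 0 0 0;0.1 0 0 0 0 0 0;0 0 0 0 0 0 0;-0.1 0 0 0 0 0 0;-0.1 0 0 -0.05 0 0 0;-0.1 0 0 -0.25 0 0 0;-0.1 0 0 -0.32 0 0 0;-0.1 0 0 -0.32 0 0 0;-1 0 0 0 0 0 0;-1 0 0 0 0 0 0;-1 0 0 0 0 0 0"

```text
t: 19.67
eef_pos: [0.5202, -0.0417, 0.1306]
tool_rot: [0.0, 1.0, -0.013, 0.0]
contact_force: [-0.3, -0.7, -0.3]
gripper_width: 0.945
```

Run:
```python
from wl import *
pic=wrist('w9')
plan([(.6687,.1917,.165,None),(.6687,.1917,.165,-10.5)])
```

```text
from [ 0.5196 -0.0417  0.1298] yaw -1.44 tilt [-0.0016 -0.0003] t 19.72
8 x 0.149 -0.247 -0.037 0 0 0
   -> [0.6686 0.1918 0.165 ] -1.4
3 x 0 0 0 0 0 0.755
   -> [0.6686 0.1918 0.165 ] -10.5
```

View pics/w9.png

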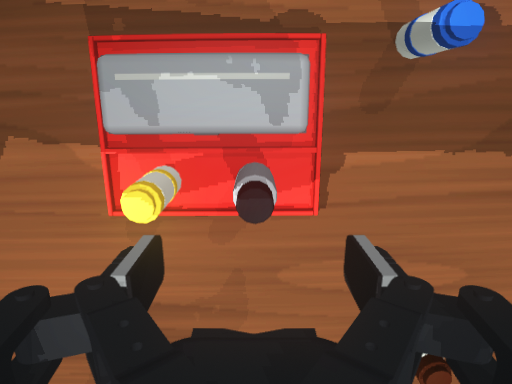

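apply_moves --moves "-1 0.149 -0.247 -0.037 0 0 0;-1 0.149 -0.247 -0.037 0 0 0;-1 0.149 -0.247 -0.037 0 0 0;-1 0.149 -0.247 -0.037 0 0 0;-1 0.149 -0.247 -0.037 0 0 0;-1 0.149 -0.247 -0.037 0 0 0;-1 0.149 -0.247 -0.037 0 0 0;-1 0.149 -0.247 -0.037 0 0 0;-1 0 0 0 0 0 0.755;-1 0 0 0 0 0 0.755;-1 0 0 0 0 0 0.755;-1 0 0 0 0 0 0"

```text
t: 20.72
eef_pos: [0.6683, 0.1922, 0.1637]
tool_rot: [0.001, 0.996, -0.092, -0.002]
contact_force: [-0.6, 0.4, -0.3]
gripper_width: 1.002
```

apply_moves --moves "-1 0 0 0 0 0 0;-1 0 0 0 0 0 0"

```text
t: 20.88
eef_pos: [0.6688, 0.1918, 0.1649]
tool_rot: [0.0, 0.996, -0.091, -0.001]
contact_force: [-0.2, -0.3, 0.1]
gripper_width: 0.999
```

Run:
```python
from wl import *
pic=wrist();im=pic['image'].copy()
R_=nets.outline_of(pic,'drying_cube')
if R_: print(R_[0]['score'],R_[0]['rect'],fit([(pic,R_[0]['region'].astype(float),None)],'drying_cube',(.6687,.1917,-.18),True,0.))
for n,po in [('drying_cube',(.6687,.1917,0,np.radians(-10.5)))]:
    c,_=cv2.findContours((sil(pic,n,po)>.5).astype(np.uint8),0,2);cv2.drawContours(im,c,-1,(255,0,255),1)
cv2.imwrite('pics/w10.png',im[:,:,::-1])
plan([(.6687,.1917,.02,None)])
```

```text
0.73 [216.1, 142.6, 289.9, 218.6] ((np.float64(0.6684198420929758), np.float64(0.19088183920665658), 0.0, np.float64(-0.21109145299349727)), np.float64(0.08413321347920456))
from [0.6691 0.1918 0.1655] yaw -10.44 tilt [-0.0008 -0.0003] t 20.98
4 x -0.001 0 0.303 0 0 0
   -> [0.6686 0.1919 0.0201] -10.4
```

View pics/w10.png

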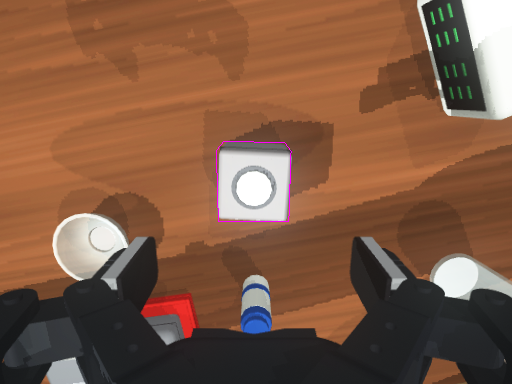

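apply_moves --moves "-1 0 0.001 0.3 0 0 0;-1 0 0.001 0.3 0 0 0;-1 0 0.001 0.3 0 0 0;-1 0 0.001 0.25 0 0 0;-1 0 0 0.12 0 0 0;-1 0 0 0 0 0 0;-0.4 0 0 0 0 0 0;0.2 0 0 0 0 0 0;0.5 0 0 0 0 0 0;0.5 0 0 0 0 0 0;0.5 0 0 0 0 0 0;0.5 0 0 0 0 0 0"

```text
t: 21.98
eef_pos: [0.6711, 0.1925, 0.0165]
tool_rot: [-0.001, 0.996, -0.091, 0.002]
contact_force: [0.6, -1.3, 6.9]
gripper_width: 0.677
```

Run:
```python
from plan import *
print(bot.get_obs()['gripper_width'])
plan([(.6687,.1917,.15,None),(.62,-.12,.15,None),(.4895,-.2607,.15,None),(.4895,-.2607,.06,-1.6)])
```

```text
0.6774814959653339
from [0.6711 0.1925 0.0165] yaw -10.5 tilt [0.0041 0.0015] t 21.98
4 x -0.004 0.002 -0.278 0 0 0
   -> [0.6685 0.1917 0.1499] -10.5
9 x 0.008 0.292 -0.001 0 0 0
   -> [ 0.6195 -0.1199  0.1503] -10.5
5 x -0.17 0.27 -0.001 0 0 0
   -> [ 0.4897 -0.2606  0.1502] -10.5
3 x -0.001 0.001 0.25 0 0 -0.742
   -> [ 0.4896 -0.2608  0.0602] -1.6
```

apply_moves --moves "0.5 0 0 -0.12 0 0 0;0.5 0 0 -0.25 0 0 0;0.5 0 0 -0.3 0 0 0;0.5 0 0 -0.3 0 0 0;0.5 0 0.1 -0.142 0 0 0;0.5 0.008 0.22 0 0 0 0;0.5 0.008 0.292 0 0 0 0;0.5 0.008 0.292 0 0 0 0;0.5 0.008 0.292 0 0 0 0;0.5 0.008 0.292 0 0 0 0;0.5 0.008 0.292 0 0 0 0;0.5 0.008 0.292 0 0 0 0"

```text
t: 22.98
eef_pos: [0.6294, -0.0568, 0.1474]
tool_rot: [0.0, 0.996, -0.092, -0.0]
contact_force: [1.2, -0.7, -1.9]
gripper_width: 0.677
```

apply_moves --moves "0.5 0.008 0.292 0 0 0 0;0.5 0.008 0.292 0 0 0 0;0.5 -0.17 0.27 0 0 0 0;0.5 -0.17 0.27 0 0 0 0;0.5 -0.17 0.27 0 0 0 0;0.5 -0.17 0.27 0 0 0 0;0.5 -0.17 0.24 0 0 0 0;0.5 0 0 0.25 0 0 -0.742;0.5 0 0 0.25 0 0 -0.742;0.5 0 0 0.2 0 0 -0.742;0.5 0 0 0 0 0 0;0.5 0 0 0 0 0 0"

```text
t: 23.98
eef_pos: [0.4893, -0.2605, 0.0627]
tool_rot: [-0.001, 1.0, -0.015, -0.001]
contact_force: [0.0, 0.1, 0.1]
gripper_width: 0.673
```

Run:
```python
from wl import *
p,r,o=cur();print(o['gripper_width'],o['contact_force'])
pic=wrist();im=pic['image'].copy()
for n,po in [('green_tray',(.4887,-.2877,0,np.radians(-1.6)))]:
    c,_=cv2.findContours((sil(pic,n,po)>.5).astype(np.uint8),0,2);cv2.drawContours(im,c,-1,(255,0,255),1)
cv2.imwrite('pics/w11.png',im[:,:,::-1])
plan([(.4895,-.2607,.0215,None,.2)])
```

```text
0.6733959080030647 [0.02999457 0.08447429 0.05564414]
from [ 0.4907 -0.2608  0.064 ] yaw -1.68 tilt [ 0.0002 -0.0001] t 24.03
2 x -0.005 -0 0.177 0 0 0
   -> [ 0.4895 -0.2607  0.0215] -1.7
```

View pics/w11.png

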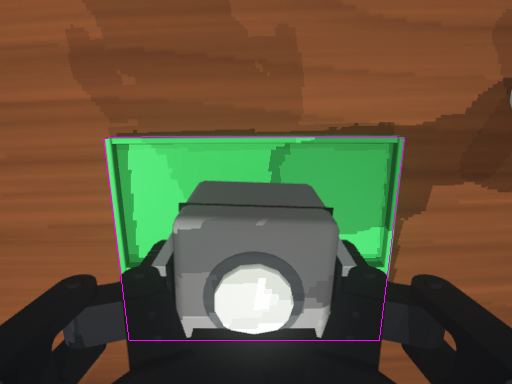

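apply_moves --moves "0.5 -0.004 0 0.13 0 0 0;0.5 -0.004 0 0.12 0 0 0;0.5 0 0 0.07 0 0 0;0.5 0 0 0.03 0 0 0;0.5 0 0 0 0 0 0;0.5 0 0 0 0 0 0"

```text
t: 24.53
eef_pos: [0.4904, -0.2607, 0.022]
tool_rot: [0.0, 1.0, -0.014, 0.001]
contact_force: [0.7, -0.3, -1.4]
gripper_width: 0.677
```

apply_moves --moves "0.5 0 0 0.01 0 0 0;0.5 0 0 0.006 0 0 0;0.5 0 0 0 0 0 0"

```text
t: 24.78
eef_pos: [0.4905, -0.2609, 0.0204]
tool_rot: [0.001, 1.0, -0.014, 0.001]
contact_force: [-1.4, 0.1, 5.7]
gripper_width: 0.679
```

Contact; release and lift.

apply_moves --moves "-0.45 0 0 0 0 0 0;-0.6 0 0 0 0 0 0;-0.8 0 0 0 0 0 0;-0.8 0 0 0 0 0 0;-0.8 0 0 -0.05 0 0 0;-0.8 0 0 -0.25 0 0 0;-0.8 0 0 -0.32 0 0 0;-0.8 0 0 -0.32 0 0 0;-0.8 0 0 -0.1 0 0 0;-0.8 0 0 0 0 0 0;-0.8 0 0 0 0 0 0"

```text
t: 25.7
eef_pos: [0.4899, -0.2608, 0.1447]
tool_rot: [0.001, 1.0, -0.014, 0.001]
contact_force: [-0.7, 0.2, 0.1]
gripper_width: 0.897
```

Run:
```python
from wl import *
pic=wrist();im=pic['image'].copy()
for n,po in [('green_tray',(.4887,-.2877,0,np.radians(-1.6))),('drying_cube',(.4895,-.2607,.004,np.radians(-1.6)))]:
    c,_=cv2.findContours((sil(pic,n,po)>.5).astype(np.uint8),0,2);cv2.drawContours(im,c,-1,(255,0,255),1)
cv2.imwrite('pics/w12.png',im[:,:,::-1])
plan([(.6463,.0678,.145,None)])
```

```text
from [ 0.489  -0.2606  0.1435] yaw -1.6 tilt [-0.0008 -0.0001] t 25.75
10 x 0.123 -0.277 -0.001 0 0 0
   -> [0.6458 0.0676 0.1445] -1.6
```

View pics/w12.png

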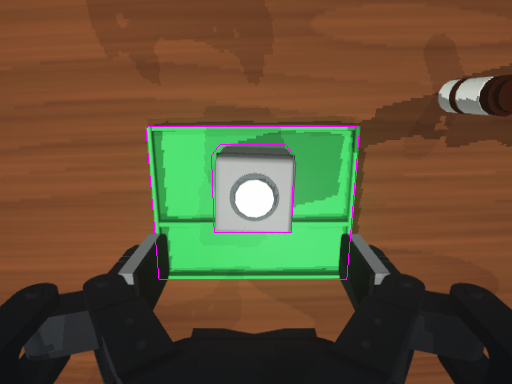

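apply_moves --moves "-0.6 0.123 -0.277 0 0 0 0;-0.6 0.123 -0.277 0 0 0 0;-0.6 0.123 -0.277 0 0 0 0;-0.6 0.123 -0.277 0 0 0 0;-0.6 0.123 -0.277 0 0 0 0;-0.6 0.123 -0.277 0 0 0 0;-0.6 0.123 -0.277 0 0 0 0;-0.6 0.123 -0.277 0 0 0 0;-0.6 0.123 -0.277 0 0 0 0;-0.6 0.123 -0.277 0 0 0 0;-0.6 0 0 0 0 0 0;-0.6 0 0 0 0 0 0"

```text
t: 26.75
eef_pos: [0.6454, 0.0711, 0.1418]
tool_rot: [-0.001, 1.0, -0.011, -0.002]
contact_force: [0.1, -0.4, -0.6]
gripper_width: 0.8
```

Run:
```python
from wl import *
pic=wrist();im=pic['image'].copy()
R_=nets.outline_of(pic,'blue_tube')
if R_: print(R_[0]['score'],R_[0]['rect'],fit([(pic,R_[0]['region'].astype(float),None)],'blue_tube',(.6463,.0678,0),False,0.))
for n,po in [('blue_tube',(.6463,.0678,0,0))]:
    c,_=cv2.findContours((sil(pic,n,po)>.5).astype(np.uint8),0,2);cv2.drawContours(im,c,-1,(255,0,255),1)
cv2.imwrite('pics/w13.png',im[:,:,::-1])
plan([(.6463,.0678,.022,None)])
```

```text
0.86 [238.3, 166.7, 276.1, 220.1] ((np.float64(0.6483575227966765), np.float64(0.0682491442933795), 0.0, 0), np.float64(0.04878753433740646))
from [0.6453 0.0667 0.142 ] yaw -1.59 tilt [-0.0033 -0.0013] t 26.85
4 x 0.003 -0.003 0.25 0 0 0
   -> [0.6463 0.0679 0.022 ] -1.6
```

View pics/w13.png

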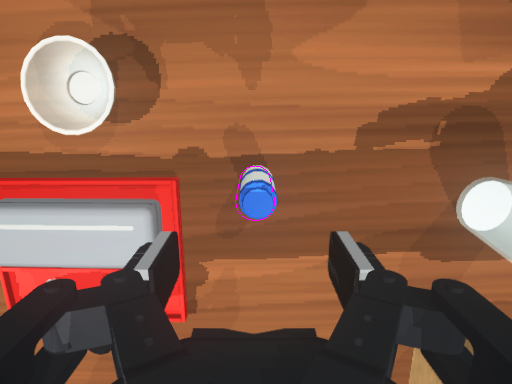

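apply_moves --moves "-0.6 0.005 -0.002 0.28 0 0 0;-0.6 0.005 -0.002 0.3 0 0 0;-0.6 0.004 -0.002 0.25 0 0 0;-0.6 0 0 0.15 0 0 0;-0.6 0 0 0.02 0 0 0;-0.1 0 0 0 0 0 0;0.3 0 0 0 0 0 0;0.8 0 0 0 0 0 0;0.8 0 0 0 0 0 0;0.8 0 0 0 0 0 0;0.8 0 0 0 0 0 0;0.8 0 0 0 0 0 0"

```text
t: 27.85
eef_pos: [0.6493, 0.0682, 0.0258]
tool_rot: [0.0, 1.0, -0.014, 0.001]
contact_force: [-1.3, -1.9, 6.7]
gripper_width: 0.322
```

Run:
```python
from plan import *
print(bot.get_obs()['gripper_width'])
plan([(.6470,.0678,.145,None),(.4875,-.3307,.145,None),(.4875,-.3307,.07,None)])
```

```text
0.3215681636367403
from [0.6493 0.0682 0.0258] yaw -1.6 tilt [ 0.0028 -0.0004] t 27.85
4 x -0.004 0.001 -0.248 0 0 0
   -> [0.6471 0.0678 0.1449] -1.6
12 x -0.103 0.28 -0 0 0 0
   -> [ 0.4875 -0.3311  0.1446] -1.6
2 x -0.001 -0.002 0.311 0 0 0
   -> [ 0.4875 -0.3306  0.0699] -1.6
```

apply_moves --moves "0.8 0 0 -0.12 0 0 0;0.8 0 0 -0.25 0 0 0;0.8 0 0 -0.3 0 0 0;0.8 0 0 -0.3 0 0 0;0.8 -0.134 0.28 0 0 0 0;0.8 -0.134 0.28 0 0 0 0;0.8 -0.134 0.28 0 0 0 0;0.8 -0.134 0.28 0 0 0 0;0.8 -0.134 0.28 0 0 0 0;0.8 -0.134 0.28 0 0 0 0;0.8 -0.134 0.28 0 0 0 0;0.8 -0.134 0.28 0 0 0 0"

```text
t: 28.85
eef_pos: [0.5112, -0.1981, 0.1416]
tool_rot: [0.0, 1.0, -0.014, 0.001]
contact_force: [-0.3, -1.2, -0.8]
gripper_width: 0.319
```

apply_moves --moves "0.8 -0.134 0.28 0 0 0 0;0.8 -0.134 0.28 0 0 0 0;0.8 -0.134 0.28 0 0 0 0;0.8 -0.134 0.28 0 0 0 0;0.8 0 0 0.25 0 0 0;0.8 0 0 0.25 0 0 0;0.8 0 0 0 0 0 0;0.8 0 0 0 0 0 0;0.8 0 0 0 0 0 0"

```text
t: 29.6
eef_pos: [0.4454, -0.3289, 0.0821]
tool_rot: [0.0, 1.0, -0.013, 0.001]
contact_force: [0.6, 0.2, -1.4]
gripper_width: 0.317
```

Run:
```python
from wl import *
p,r,o=cur();print(o['gripper_width'],o['contact_force'])
pic=wrist('w14')
plan([(.4425,-.3294,.031,None,.2)])
```

```text
0.3168517925322541 [ 0.5778704   0.22756088 -1.39415709]
from [ 0.4458 -0.3292  0.0825] yaw -1.5 tilt [ 0.0027 -0.0014] t 29.65
3 x -0.01 0.001 0.143 0 0 0
   -> [ 0.4423 -0.3295  0.031 ] -1.5
```

View pics/w14.png

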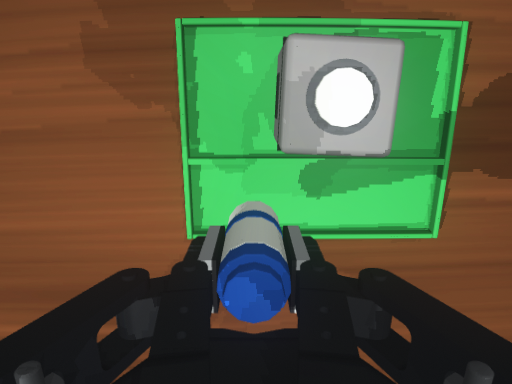

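apply_moves --moves "0.8 -0.01 0 0.15 0 0 0;0.8 -0.01 0 0.14 0 0 0;0.8 0 0 0.1 0 0 0;0.8 0 0 0.04 0 0 0;0.8 0 0 0 0 0 0;0.8 0 0 0 0 0 0"

```text
t: 30.15
eef_pos: [0.4428, -0.3293, 0.0298]
tool_rot: [0.0, 1.0, -0.013, 0.001]
contact_force: [-0.2, -0.3, -0.3]
gripper_width: 0.319
```

apply_moves --moves "0.8 0 0 0.004 0 0 0;0.2 0 0 0 0 0 0;0.1 0 0 0 0 0 0;-0.1 0 0 0 0 0 0;-0.2 0 0 0 0 0 0;-0.2 0 0 -0.05 0 0 0;-0.2 0 0 -0.25 0 0 0;-0.2 0 0 -0.32 0 0 0;-0.2 0 0 -0.3 0 0 0;-0.2 0 0 -0.2 0 0 0;-0.2 0 0 0 0 0 0;-0.2 0 0 0 0 0 0"

```text
t: 31.15
eef_pos: [0.4425, -0.3299, 0.1645]
tool_rot: [0.001, 1.0, -0.014, 0.001]
contact_force: [-0.1, 0.0, -0.2]
gripper_width: 0.598
```

Run:
```python
from wl import *
p,r,o=cur();print(p,o['t'])
pic=wrist('w15')
save(imaging.read_camera('scene'),'s15');save(imaging.read_camera('top'),'t15')
plan([(.3,-.5,.23,None)])
```

```text
[ 0.4424555  -0.32987116  0.16445607] 31.15
from [ 0.4407 -0.3289  0.1615] yaw -1.58 tilt [-0.002   0.0012] t 31.3
7 x -0.162 0.208 -0.082 0 0 0
   -> [ 0.3    -0.4999  0.2304] -1.6
```

View pics/w15.png

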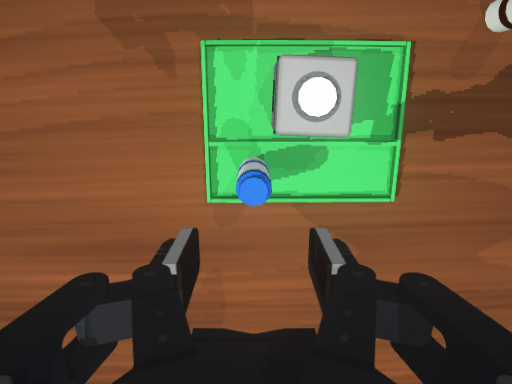

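View pics/s15.png

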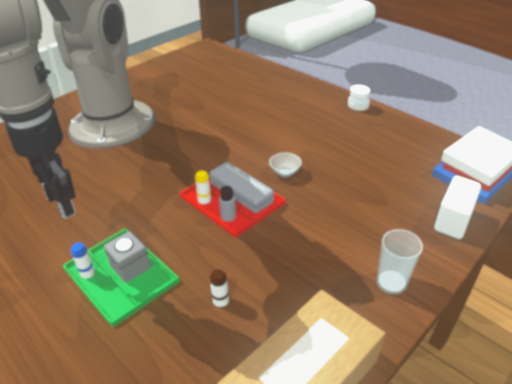

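apply_moves --moves "-0.2 -0.162 0.208 -0.082 0 0 0;-0.2 -0.162 0.208 -0.082 0 0 0;-0.2 -0.162 0.208 -0.082 0 0 0;-0.2 -0.162 0.208 -0.082 0 0 0;-0.2 -0.162 0.208 -0.082 0 0 0;-0.2 -0.162 0.208 -0.082 0 0 0;-0.2 -0.162 0.208 -0.082 0 0 0;-0.2 0 0 0 0 0 0;-0.2 0 0 0 0 0 0;-0.2 0 0 0 0 0 0"

```text
t: 32.13
eef_pos: [0.3008, -0.4992, 0.2301]
tool_rot: [-0.001, 1.0, -0.014, -0.0]
contact_force: [1.1, 0.8, 0.4]
gripper_width: 0.599
```

Run:
```python
from wl import *
P=[imaging.read_camera(n) for n in('scene','top')]
E={'glasses_case':(.4862,.0295,.004,-1.4),'yellow_tube':(.445,-.04,.004,0),'lens_spray':(.521,-.0415,.004,0),'drying_cube':(.4898,-.2607,.004,-1.6),'blue_tube':(.4427,-.3295,.004,0),'brown_tube':(.6644,-.194,0,0),'glass_bowl':(.5055,.1524,0,0)}
V=[]
for p in P:
    im=cv2.resize(p['image'],None,fx=2,fy=2)
    for n,(x,y,z,a) in E.items():
        c,_=cv2.findContours(cv2.resize((sil(p,n,(x,y,z,np.radians(a)))),None,fx=2,fy=2).__gt__(.5).astype(np.uint8),0,2);cv2.drawContours(im,c,-1,(255,0,255),1)
    V.append(im)
cv2.imwrite('pics/f1.png',V[0][280:660,100:720,::-1]);cv2.imwrite('pics/f2.png',V[1][240:580,300:860,::-1])
for n,(x,y,z,a) in E.items():
    obs=[]
    for p in P:
        c=proj(p,[[x,y,.035]])[0]
        r=[q for q in nets.outline_of(p,n) if abs((q['rect'][0]+q['rect'][2])/2-c[0])<8 and abs((q['rect'][1]+q['rect'][3])/2-c[1])<10]
        if r: obs.append((p,r[0]['region'].astype(float),None))
    if obs:
        f=fit(obs,n,(x,y,np.radians(a)),a!=0,z);print(n,len(obs),np.round(f[0],4),round(f[1],3))
    else: print(n,'none')
```

```text
glasses_case 2 [ 0.487   0.0294  0.004  -0.0279] 0.116
yellow_tube 2 [ 0.4439 -0.0398  0.004   0.    ] 0.112
lens_spray 2 [ 0.5214 -0.0409  0.004   0.    ] 0.153
drying_cube 2 [ 0.49   -0.2629  0.004  -0.0933] 0.082
blue_tube 2 [ 0.4425 -0.3293  0.004   0.    ] 0.129
brown_tube 2 [ 0.6652 -0.1941  0.      0.    ] 0.092
glass_bowl 2 [0.5058 0.1531 0.     0.    ] 0.094
```

View pics/f1.png

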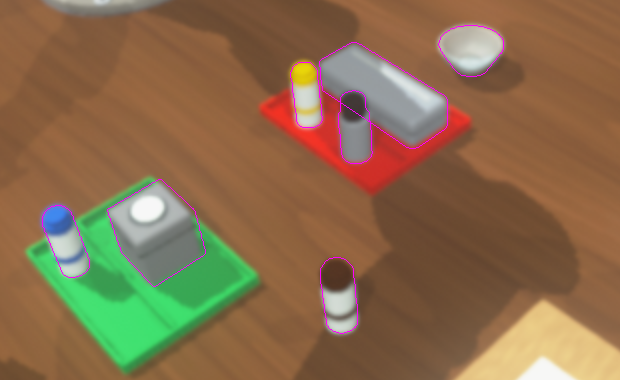

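View pics/f2.png

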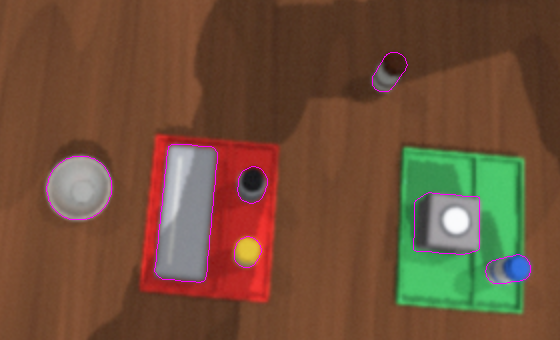

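```bash
python3 -c "
from h import *
print(bot.hand_in(),bot.get_obs()['t'])"
```

```text
the job is handed in; nothing more can be done
the job is handed in; nothing more can be done
```

Both kits are made up and the job is handed in, at about 33 s on the robot's clock (limit 112 s). I placed things in the order asked:

- **Red tray:** the glasses case lies flat along the wide bay. The yellow-topped tube and the lens spray stand upright in the narrow bay.
- **Green tray:** the drying cube is in the wide bay with its button up. The blue-topped tube stands upright in the narrow bay.

**Last checks:** After the arm had backed away, I drew the outline of each thing, resting on its bay floor, over the scene and top pictures, and all five placed things matched. The fitted positions agreed with the planned ones to about 1 mm, except the cube.

**Cube disagreement:** The cube's fit came out about 2 mm across and 4° round from plan. The wrist picture and overlays show it square in the bay, about 11 mm from the divider.

**Left alone:** The brown-topped tube and the glass bowl fitted within about 1 mm of where they started, which is within measuring noise.

**Forces:** The highest reported wrist force was about 7 N, while gripping. No check failed.

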